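Wedge the swinging display panel

ROBOT

A 6-joint arm with a two-finger parallel gripper is mounted at the origin on the work surface. World frame = base frame: x ahead of the robot, y to its left, z up, the work surface at z = 0. Lengths are in m, angles in rad, forces in N, time in s.
With the tool pointing down it reaches from about 0.25 to 0.725 m from the base axis. Payload 4 kg.
Tool frame: the origin (TCP) lies midway between the tips of the shut fingers; the grasp point (between the pads) lies 19 mm behind it; z points along the fingers, y is the line along which they close (so a half turn about z gives the same grasp; the last joint's range is limited). The gripper opens to 85 mm and grips with 20 to 120 N. Pads are 22 mm wide; open, the fingers measure 114 mm over their backs; the gripper's body (76 mm by 85 mm) begins 54 mm behind the grasp point. The pads swing forward as they close: fully open they stand 13 mm farther back than shut.
Start: joints at [-1.289, 0.241, 0.005, 1.335, 0, 1.571], TCP at [0.139, -0.48, 0.206] pointing down, gripper open.
Joint ranges: [-2.72, 2.72], [-1.05, 1.87], [-1.09, 1.28], [-1.99, 2.15], [-1.42, 1.44], [-3.14, 3.14]. Speed limits (rad/s): [2.79, 2.79, 3.14, 3.14, 3.14, 3.14].

INTERFACE

Orientations are given as a unit quaternion [x, y, z, w].
In Python, from workcell import monitor, vision, job gives the robot as it stands.
- The arm moves only by the tool move_arm, never from a script. Its argument "moves" is a list that holds one entry, the list of rows, each a list of 5 numbers: the shift along the world's x, y, z in m, then the turn about the world's z in degrees, then the opening in per cent of the stroke, from 0 (shut) to 100 (fully open). In form: [[[x, y, z, turn, gripper], ...]]. A call has 1 to 5 rows; each row is the pose to reach, as a shift and turn from the pose commanded when the call began; what a row does not reach only later rows make up. A row lasts 1/8 s, in which the tool goes at most 62.5 mm and 10.7 degrees, less where a joint would pass 70% of its speed; a pose out of reach is approached as far as the arm can. A call with a gripper value outside its range is refused whole. The fingers move at their own pace and stop on an object; the grip force is fixed at half the most. Time passes only in rows, so rows that repeat a pose let the fingers close. It gives the time, the measured TCP pose, the force, the opening and the grip force at its end, in the units of the state.
- monitor.get_obs(): the state, without advancing time (a new reading comes with each control period).
- vision.camera(name): name is "scene" or "top" or "wrist"; returns a dict with "color" (480x640x3 uint8, red, green, blue), "camera_matrix" (3x3 intrinsics, pixels), "k1" (the pictures are not rectified: a ray, as slopes to the right and down, at radius r is drawn at 1 + k1 r^2 times it, then the intrinsics apply), "eye" and "attitude" of the camera in the world; the wrist camera has in their place "hand_eye" (4x4, takes a point from camera to tool coordinates, whose origin is the TCP and whose axes are the flange's). Camera axes: x right, y up, looking along -z (the intrinsics and any distortion apply to the point x, -y, -z); pixel columns grow to the right and rows downward; lengths in m; the calibration is good to about 2 mm. A picture is of the moment at which its call begins: read the wrist's pose just before it. There is no depth.
- job.job_done(): hands the job in; it is judged then, once.
The state is a dict: "clock": time; "joint_pos": joint angles; "joint_vel": joint speeds; "tau": joint torques, N m; "eef_pos": TCP position; "tool_rot": TCP orientation; "ft_force": force on the tool from outside, world axes, zero at the start; "ft_torque": the same for the moment, N m; "grip_width": finger opening in m; "grasp_force": force on a finger pad.
Only numpy, scipy, OpenCV 4.12 (cv2) and the standard library are available. Lean on these libraries where they do the work, as an engineer would, in place of code of your own. Each camera call takes 0.05 s, during which the arm holds its last target. There are 200 camera calls.

TASK

Wedge the swinging pegboard panel so that it stays put against its stop: pull the orange wedge out of its bay by the thin end that sticks out, set it down on the counter and let go, then take it by its wooden handle and lift it over to the panel. Push its thin end in under the panel from the side to which the panel has swung open, tapping it onward until the panel stands fully home against its stop and the wedge is jammed tight beneath it, then let go; leave the other things where they are.

Things in the scene. Friction and masses are not known exactly. Their poses are not given: they have to be found in the camera images.
- wedge_center (a point): Fitter's wedge, 190 mm long, 0.15 to 0.29 kg, flat on the counter. Point half-way along it, 14 mm above its underside; x points from handle to thin end, z up. Orange plastic head: x = -15 to +95 mm, 46 mm wide, its top sloping evenly from 28 mm high (x = -15) to 4 mm (x = +95). Wooden handle: x = -95 to -15 mm, 28 mm wide, 2 to 26 mm above the counter. It can be dragged along.
- wedge_handle (a point): The middle of the wedge's wooden handle, 14 mm above its underside, 55 mm behind wedge_center; same axes.
- wedge_tip (a point): Middle of the wedge's thin end, 2 mm above its underside, 95 mm ahead of wedge_center; same axes. At the start only the last 55 to 62 mm of the thin end stick out of the bay (there 4 to 17 mm high, 46 mm wide); the handle is inside under the hood.
- bay_mouth (a point): Fixed aluminium hooded bay holding the wedge: 140 mm deep, 88 wide, 52 high (inside 80 wide, 48 high, no floor), a yellow lip over its open mouth. Point in the middle of the mouth, on the counter; x points inward, so the wedge is drawn out towards -x; z up. A like bay holds the red scraper; which stands left or right varies.
- stand: Fixed dark steel post (26 mm thick, 200 mm high) carrying the panel. Origin on the hinge axis, 0 to 5 mm above the counter (varies); z up. The closed panel stretches from the post along -x in the plane y = 0; the stop (rubber buffer on an arm at the top) is on the +y side; the panel swings open towards -y.
- panel (a joint): Angle of the grey pegboard panel with yellow edges: 0 = fully home against its stop, growing as it swings open to the stand's -y side (0.9 at most). It turns with slight friction (0.06 N m) and stays where left. 14 mm thick (yellow edging 18), 165 high, from 15 to 265 mm from the hinge axis; rigid up and down.
- panel_foot (a point): On the panel's lower edge, in the middle of its thickness, 190 mm from the hinge axis: a good place for the wedge. Its height is the gap under the panel, 13 to 18 mm above the counter. Axes turn with the panel: x towards the hinge, y through its thickness. With the panel home, driving the wedge on with 10 to 15 N jams it tight; on first touch the panel swings off easily.
- scraper_red_center (a point): Bystander: scraper, 180 mm long, steel blade 80 mm long and 60 mm wide, red handle lying inside the second bay with the blade sticking out. Point half-way along it, 9 mm up.
- scraper_wood_center (a point): Bystander: scraper with a wooden handle lying on the counter, 170 mm long, blade 50 mm wide, at most 18 mm high. Point half-way along it, 9 mm up.
- can_center (a point): Bystander: blue and white can, 80 mm across, 110 mm high; point at its centre.
- tape_center (a point): Bystander: yellow ring, a roll of tape, 100 mm across, 45 mm high; point at its centre.
- jar_center (a point): Bystander: white jar with a red lid, 70 mm across, 90 mm high; point at its centre.
- float_center (a point): Bystander: plasterer's steel float, 200 by 90 mm, 54 mm high with its wooden handle; point in its middle, 27 mm up.
Not all that is in view belongs to the job. Of the things that look like the part that bears wedge_center, the middle-sized one is meant.

How it is judged:
By the outcome, as a careful person would: the job done as asked, in the order asked, and still so for the second after the job is handed in, with the robot touching nothing.
It also fails if it takes over 64 s, if anything falls off the work surface, if the arm or the gripper's body presses on something with over 40 N, if the wrist force passes 120 N, or if a joint passes its speed limit or range.

## Working session

There is one attempt and no reset: what is moved stays moved. The work goes in short steps, Python scripts to look and compute and a tool call to move; the robot and the scene stay as the last step left them, time stands still between calls to the robot, and variables do not carry over. Pictures are saved under pics/ and viewed, at most 10 in all, crops included, and the job is handed in when it is done.

Besides the shell and the picture viewer there is one more tool, called after ">>>" as name(argument=value, ...), one argument or row to a line, values as JSON. move_arm: Moves the arm, as the interface text tells. Its arguments: {"type":"object","properties":{"moves":{"type":"array","items":{"type":"array","items":{"type":"array","items":{"type":"number"}}}}},"required":["moves"]}

```bash
mkdir -p pics; cat > h.py <<'E'
import numpy as np, cv2
from scipy.spatial.transform import Rotation as R
from workcell import monitor, vision, job
def cam(n):
    o=monitor.get_obs(); c=vision.camera(n)
    if n=="wrist":
        T=np.eye(4);T[:3,:3]=R.from_quat(o["tool_rot"]).as_matrix();T[:3,3]=o["eef_pos"]
        H=T@np.array(c["hand_eye"]);c["E"]=H[:3,3];c["A"]=H[:3,:3]
    else:
        c["E"]=np.array(c["eye"]);a=np.array(c["attitude"]);c["A"]=a if a.shape==(3,3) else R.from_quat(a).as_matrix()
    return c
def ray(c,uv):
    K=np.array(c["camera_matrix"]);d=np.array([float(c["k1"]),0,0,0])
    p=cv2.undistortPoints(np.array(uv,float).reshape(-1,1,2),K,d)[:,0]
    return (c["A"]@np.c_[p[:,0],-p[:,1],-np.ones(len(p))].T).T
def onz(c,uv,z):
    r=ray(c,uv);z=np.broadcast_to(z,len(r));return c["E"]+r*((z-c["E"][2])/r[:,2])[:,None]
def proj(c,P):
    q=(np.atleast_2d(P)-c["E"])@c["A"];p=np.c_[q[:,0]/-q[:,2],-q[:,1]/-q[:,2]]
    p*=1+c["k1"]*(p**2).sum(1)[:,None];K=np.array(c["camera_matrix"]);return p@K[:2,:2].T+K[:2,2]
def save(c,n,crop=None,s=1):
    im=c["color"][...,::-1]
    if crop: im=im[crop[1]:crop[3],crop[0]:crop[2]]
    cv2.imwrite("pics/"+n,cv2.resize(im,None,fx=s,fy=s,interpolation=cv2.INTER_CUBIC))
E
python3 - <<'E'
from h import *
import pickle
for n in("scene","top"):
    c=cam(n);save(c,n+".png");pickle.dump(c,open(n+".pkl","wb"));print(n,c["E"],c["A"],c["camera_matrix"],c["k1"])
print(monitor.get_obs())
E
```

```text
scene [ 1.42177548 -0.7355017   0.93969638] [[ 0.62072976 -0.45889597  0.63569572]
 [ 0.78392507  0.37619069 -0.4939049 ]
 [-0.01249185  0.80491929  0.59325281]] [[622.23885165   0.         315.17861179]
 [  0.         622.23885165 234.92683145]
 [  0.           0.           1.        ]] -0.12283787718333063
top [ 0.18955251 -0.00370263  1.45624084] [[-0.06839176  0.97701782 -0.20188795]
 [-0.9976384  -0.06568969  0.0200619 ]
 [ 0.00633888  0.20278324  0.97920313]] [[611.84715731   0.         306.88276116]
 [  0.         611.84715731 253.77138556]
 [  0.           0.           1.        ]] -0.07559958293055301
{'clock': 0.1, 'joint_pos': array([-1.28901920e+00,  2.41334373e-01,  3.81867066e-03,  1.33522407e+00,
        6.13709687e-06,  1.57077992e+00]), 'joint_vel': array([ 0.00151182, -0.00133101,  0.00299738, -0.00035611, -0.00200837,
       -0.00087909]), 'tau': array([-1.81553169e-04, -3.73137867e+01,  2.53009701e+01,  1.08454633e-02,
        8.22517359e-05,  2.16032436e-05]), 'eef_pos': array([ 0.13885434, -0.47966192,  0.20518831]), 'tool_rot': array([ 9.90089993e-01,  1.40430983e-01, -1.33405985e-04, -9.62525588e-04]), 'ft_force': array([-0.10782483, -0.91511214, -0.90848601]), 'ft_torque': array([-0.00657507, -0.0224982 , -0.01363537]), 'grasp_force': 0.0, 'grip_width': 0.08558777171635804}
```

View pics/scene.png

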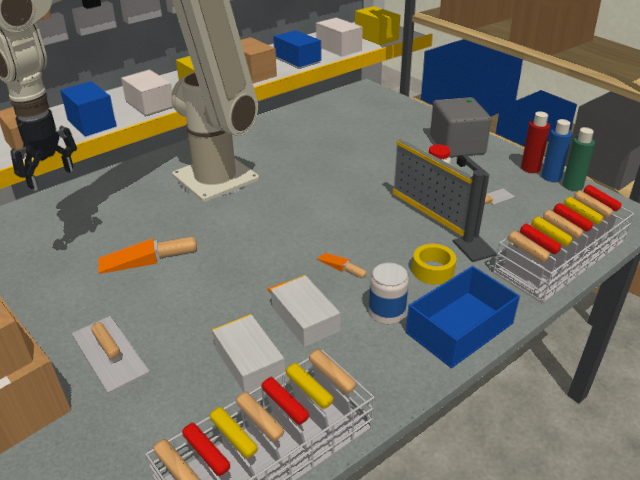

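View pics/top.png

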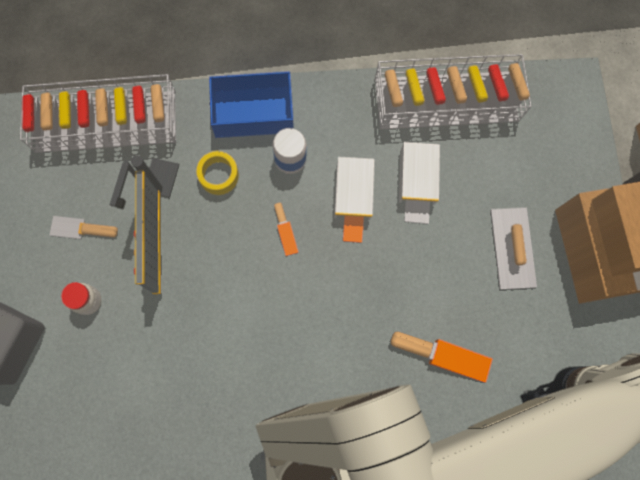

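Wedge-like candidates in the top view are the small one (287,235), the large one (460,360), and one sticking out of the left bay (354,230). The middle-sized one is the one in the bay, so I take that. The panel runs from about (140,165) to (148,290), with the stop arm on the left at (122,183). Next is a close crop and measurements.

```bash
python3 - <<'E'
from h import *
import pickle
t=pickle.load(open("top.pkl","rb"));s=pickle.load(open("scene.pkl","rb"))
def comps(c,lo,hi,name,amin=25):
    m=cv2.inRange(cv2.cvtColor(c["color"],cv2.COLOR_RGB2HSV),lo,hi)
    n,l,st,ce=cv2.connectedComponentsWithStats(m)
    for i in range(1,n):
        if st[i,4]>amin:
            pts=cv2.findNonZero((l==i).astype(np.uint8));print(name,st[i],np.round(cv2.boxPoints(cv2.minAreaRect(pts)).ravel()))
comps(t,(5,210,120),(17,255,255),"orangeT")
comps(t,(19,150,90),(32,255,255),"yelT")
comps(s,(19,150,90),(32,255,255),"yelS",150)
# orange tip corners
m=cv2.inRange(cv2.cvtColor(t["color"],cv2.COLOR_RGB2HSV),(5,210,120),(17,255,255));m[:200]=0;m[250:]=0;m[:,:335]=0;m[:,375:]=0
b=cv2.boxPoints(cv2.minAreaRect(cv2.findNonZero(m)));print(np.c_[b,onz(t,b,.01)].round(3))
a=t["color"][140:300,95:225];d=t["color"][140:300,310:450]
im=np.hstack([cv2.resize(a,None,fx=3,fy=3,interpolation=2),cv2.resize(d,None,fx=2.9,fy=3,interpolation=2)])
cv2.imwrite("pics/crop.png",im[...,::-1])
E
```

```text
orangeT [ 431  341   60   41 1330] [430. 363. 438. 340. 492. 359. 484. 382.]
yelT [469  66  19  36 363] [467.  67. 477.  64. 488.  99. 478. 102.]
yelT [406  69  18  36 345] [404.  70. 414.  67. 425. 102. 415. 105.]
yelT [114  87  12  37 358] [113.  87. 123.  87. 126. 123. 116. 123.]
yelT [ 59  91  11  37 377] [ 59.  91.  69.  91.  69. 127.  59. 127.]
yelT [197 151  41  43 834] [190. 163. 226. 145. 244. 182. 208. 200.]
yelT [142 171   3 113 147] [142. 283. 143. 171. 145. 171. 144. 283.]
yelT [158 191   3 103 205] [158. 191. 160. 191. 160. 293. 158. 293.]
yelT [336 213  35   3  42] [336. 214. 336. 213. 370. 215. 370. 216.]
yelS [ 355    7   45   38 1306] [355.   7. 399.   7. 399.  44. 355.  44.]
yelS [412  34  20  18 235] [409.  40. 431.  33. 434.  44. 412.  51.]
yelS [ 254   42  149   59 2124] [253.  87. 401.  40. 405.  54. 257. 101.]
yelS [176  56  18  24 289] [174.  60. 190.  55. 195.  74. 179.  79.]
yelS [  71  112  116   52 1935] [ 67. 147. 182. 107. 188. 124.  72. 163.]
yelS [397 141  75  43 328] [395. 145. 397. 141. 472. 180. 470. 184.]
yelS [ 33 151  31  25 401] [ 28. 161.  59. 149.  65. 165.  34. 177.]
yelS [  0 166  26  23 334] [ -6. 171.  20. 163.  26. 180.   0. 188.]
yelS [393 189  71  47 448] [391. 192. 394. 188. 465. 231. 462. 236.]
yelS [564 197  40  28 446] [563. 204. 569. 194. 604. 216. 598. 225.]
yelS [532 216  40  30 513] [530. 224. 537. 213. 573. 237. 567. 248.]
yelS [ 412  244   44   41 1397] [410. 281. 415. 241. 457. 247. 452. 287.]
yelS [286 363  47  45 864] [283. 372. 294. 360. 335. 399. 324. 410.]
yelS [210 407  47  51 975] [207. 416. 219. 404. 259. 448. 247. 460.]Traceback (most recent call last):
  File "<stdin>", line 15, in <module>
cv2.error: OpenCV(4.12.0) /io/opencv/modules/imgproc/src/convhull.cpp:143: error: (-215:Assertion failed) total >= 0 && (depth == CV_32F || depth == CV_32S) in function 'convexHull'
```

```bash
python3 - <<'E'
from h import *
import pickle
t=pickle.load(open("top.pkl","rb"));s=pickle.load(open("scene.pkl","rb"))
m=cv2.inRange(cv2.cvtColor(t["color"],cv2.COLOR_RGB2HSV),(4,170,90),(18,255,255));m[:216]=0;m[250:]=0;m[:,:335]=0;m[:,375:]=0
b=cv2.boxPoints(cv2.minAreaRect(cv2.findNonZero(m)));print(np.c_[b,onz(t,b,.01)].round(3))
# lip of the bay at z=.05
print("lip",onz(t,[(336,214),(371,216)],.05).round(3))
print("lip2 (right bay)",onz(t,[(403,202),(438,205)],.05).round(3))
a=t["color"][140:300,95:225];d=t["color"][140:300,310:450]
im=np.hstack([cv2.resize(a,None,fx=3,fy=3,interpolation=2),cv2.resize(d,None,fx=2.9,fy=3,interpolation=2)])
cv2.imwrite("pics/crop.png",im[...,::-1])
# panel bottom yellow edge right face, z=.0165..; top left
for n,uv,z in(("botR",[(159.5,191),(160,293)],.0175),("topL",[(143.5,171),(142.5,283)],.182)):print(n,onz(t,uv,z).round(4))
print("scene bot",onz(s,[(393,190),(464,235)],.0175).round(3),"top",onz(s,[(396,143),(471,182)],.182).round(3))
E
```

```text
[[ 3.42924e+02  2.39910e+02  5.16000e-01 -1.23000e-01  1.00000e-02]
 [ 3.44214e+02  2.24435e+02  5.55000e-01 -1.29000e-01  1.00000e-02]
 [ 3.62172e+02  2.25931e+02  5.48000e-01 -1.73000e-01  1.00000e-02]
 [ 3.60883e+02  2.41407e+02  5.10000e-01 -1.66000e-01  1.00000e-02]]
lip [[ 0.571 -0.108  0.05 ]
 [ 0.561 -0.191  0.05 ]]
lip2 (right bay) [[ 0.59  -0.271  0.05 ]
 [ 0.578 -0.355  0.05 ]]
botR [[0.668  0.3182 0.0175]
 [0.4146 0.3217 0.0175]]
topL [[0.6619 0.3161 0.182 ]
 [0.4126 0.3213 0.182 ]]
scene bot [[0.406 0.329 0.017]
 [0.67  0.32  0.017]] top [[0.429 0.304 0.182]
 [0.677 0.305 0.182]]
```

View pics/crop.png

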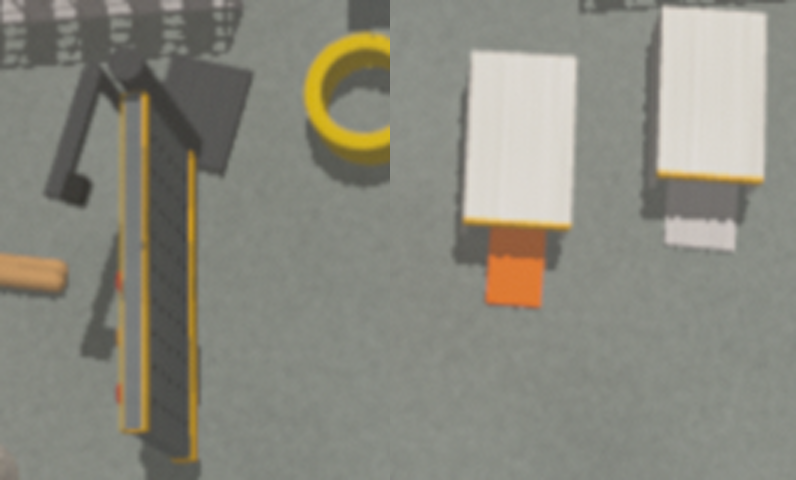

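The crop shows the orange thin end at (354,232) sticking out of the left bay. The panel's -y face runs from about (0.665,0.317) to (0.414,0.322), and the stop buffer is about 20 mm off its +y face. The wedge tip is near (0.511,-0.145) with yaw about 172.6°.

>>> move_arm(
  moves=[
    [[0.027, 0.022, 0, 10.5, 75], [0.054, 0.044, 0, 21, 75], [0.081, 0.066, 0, 31.5, 75], [0.108, 0.088, 0, 42, 75], [0.135, 0.11, 0, 52.5, 75]],
  ],
)

```text
clock: 0.72
eef_pos: [0.2746, -0.3692, 0.2056]
tool_rot: [0.824, 0.566, -0.0, -0.0]
ft_force: [0.1, -0.9, 0.4]
grip_width: 0.0638
grasp_force: 0.0
```

>>> move_arm(
  moves=[
    [[0.027, 0.022, 0, 10.5, 75], [0.054, 0.044, 0, 21, 75], [0.081, 0.066, 0, 31.5, 75], [0.108, 0.088, 0, 42, 75], [0.135, 0.11, 0, 52, 75]],
  ],
)

```text
clock: 1.35
eef_pos: [0.4096, -0.2593, 0.2056]
tool_rot: [0.493, 0.87, -0.0, -0.0]
ft_force: [-0.1, -0.1, 0.6]
grip_width: 0.0642
grasp_force: 0.0
```

>>> move_arm(
  moves=[
    [[0.02, 0.022, 0, 10.5, 75], [0.04, 0.044, 0, 21, 75], [0.06, 0.066, 0, 31.5, 75], [0.08, 0.088, 0, 42, 75], [0.1, 0.11, 0, 52, 75]],
  ],
)

```text
clock: 1.98
eef_pos: [0.5093, -0.1494, 0.2055]
tool_rot: [0.061, 0.998, 0.0, -0.001]
ft_force: [-0.0, -0.2, 0.0]
grip_width: 0.0635
grasp_force: 0.0
```

```bash
python3 - <<'E'
from h import *
c=cam("wrist");save(c,"w1.png")
print(c["E"],monitor.get_obs()["tool_rot"],np.degrees(R.from_quat(monitor.get_obs()["tool_rot"]).as_euler("xyz")))
m=cv2.inRange(cv2.cvtColor(c["color"],cv2.COLOR_RGB2HSV),(4,170,70),(18,255,255))
n,l,st,ce=cv2.connectedComponentsWithStats(m)
for i in range(1,n):
    if st[i,4]>500:
        b=cv2.boxPoints(cv2.minAreaRect(cv2.findNonZero((l==i).astype(np.uint8))));print(st[i],np.c_[b,onz(c,b,.005)].round(3))
E
```

```text
[ 0.4398056  -0.14094984  0.37324711] [5.77349529e-02 9.98331129e-01 1.22401519e-03 3.66593244e-04] [1.79857547e+02 3.38403776e-02 1.73380333e+02]
[ 469  164   56   89 2890] [[ 4.64485e+02  1.73992e+02  4.93000e-01 -1.30000e-02  5.00000e-03]
 [ 4.99258e+02  1.62967e+02  4.87000e-01  2.00000e-02  5.00000e-03]
 [ 5.24611e+02  2.42928e+02  5.67000e-01  4.50000e-02  5.00000e-03]
 [ 4.89839e+02  2.53954e+02  5.74000e-01  1.00000e-02  5.00000e-03]]
[ 304  211   49   70 3250] [[ 3.04e+02  2.11e+02  5.10e-01 -1.64e-01  5.00e-03]
 [ 3.52e+02  2.11e+02  5.15e-01 -1.20e-01  5.00e-03]
 [ 3.52e+02  2.80e+02  5.84e-01 -1.27e-01  5.00e-03]
 [ 3.04e+02  2.80e+02  5.78e-01 -1.74e-01  5.00e-03]]
```

View pics/w1.png

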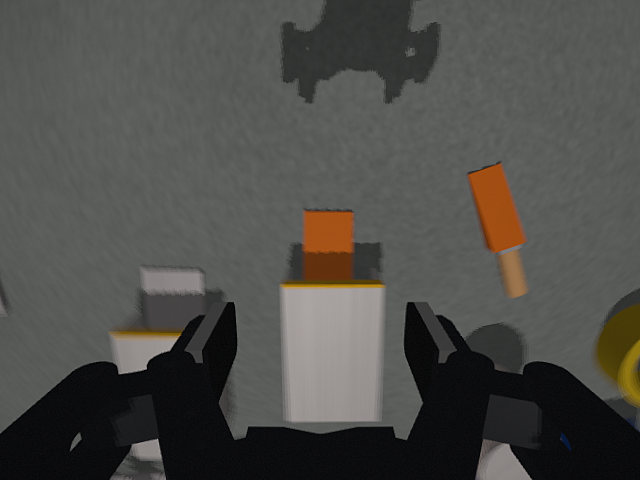

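The wrist view shows the tip at (328,211) and the bay lip at (333,284), both square to the tool. The tip is at (0.5125,-0.142), so I grip 38 mm behind it.

>>> move_arm(
  moves=[
    [[0.02, 0.002, -0.03, 0, 75], [0.041, 0.003, -0.075, 0, 75], [0.041, 0.003, -0.125, 0, 75], [0.041, 0.003, -0.17, 0, 75], [0.041, 0.003, -0.19, 0, 75]],
  ],
)

```text
clock: 2.65
eef_pos: [0.5471, -0.1465, 0.0122]
tool_rot: [0.064, 0.998, 0.001, -0.003]
ft_force: [-0.4, -0.3, 0.1]
grip_width: 0.0643
grasp_force: 0.0
```

>>> move_arm(
  moves=[
    [[0, 0, -0.008, 0, 75], [0, 0, -0.0125, 0, 75], [0, 0, -0.0125, 0, 40], [0, 0, -0.0125, 0, 40], [0, 0, -0.0125, 0, 40]],
  ],
)

```text
clock: 3.28
eef_pos: [0.5507, -0.1475, 0.0044]
tool_rot: [0.064, 0.998, -0.0, 0.001]
ft_force: [0.4, 1.3, -0.2]
grip_width: 0.034
grasp_force: 0.0
```

The fingers passed over the wedge because the pads sit back when part open. I'll open, go lower, and close again.

>>> move_arm(
  moves=[
    [[0, 0, 0.003, 0, 75], [0, 0, 0.003, 0, 75], [0.003, 0, -0.003, 0, 75], [0.003, 0, -0.008, 0, 75], [0.003, 0, -0.008, 0, 75]],
  ],
)

```text
clock: 3.9
eef_pos: [0.5522, -0.147, -0.0055]
tool_rot: [0.064, 0.998, 0.0, -0.001]
ft_force: [-0.9, 0.8, 0.4]
grip_width: 0.0644
grasp_force: 0.0
```

>>> move_arm(
  moves=[
    [[0, 0, 0, 0, 40], [0, 0, 0, 0, 40], [0, 0, 0, 0, 40], [0, 0, 0, 0, 40]],
  ],
)

```text
clock: 4.4
eef_pos: [0.5531, -0.1473, -0.0044]
tool_rot: [0.064, 0.998, -0.0, 0.0]
ft_force: [0.5, 0.4, -0.2]
grip_width: 0.0343
grasp_force: 0.0
```

```bash
python3 - <<'E'
from h import *
c=cam("wrist");save(c,"w2.png")
E
```

```text
(no output)
```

View pics/w2.png

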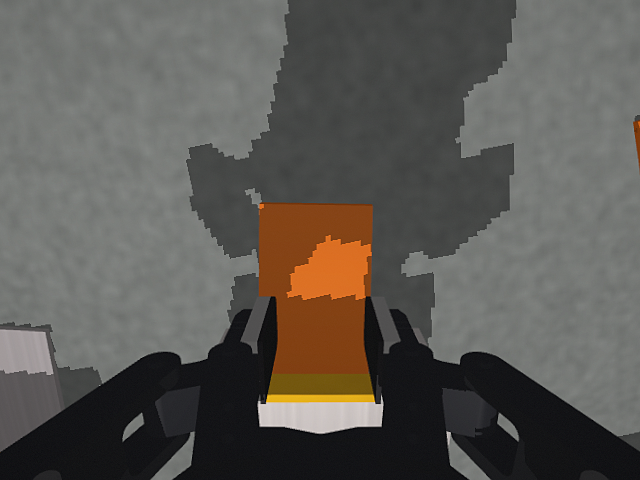

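The pads (tips at about (275,297) and (370,297)) still lie over the wedge's top. I'll open and step lower, watching the force.

>>> move_arm(
  moves=[
    [[0, 0, 0.002, 0, 70], [0, 0, 0.002, 0, 70], [0.002, 0, 0, 0, 70], [0.002, 0, -0.003, 0, 70], [0.002, 0, -0.005, 0, 70]],
  ],
)

```text
clock: 5.08
eef_pos: [0.5548, -0.1472, -0.0099]
tool_rot: [0.064, 0.998, 0.0, -0.0]
ft_force: [-0.0, -0.0, 0.4]
grip_width: 0.06
grasp_force: 0.0
```

>>> move_arm(
  moves=[
    [[0, 0, -0.001, 0, 70], [0, 0, -0.002, 0, 70], [0, 0, -0.002, 0, 70]],
  ],
)

```text
clock: 5.45
eef_pos: [0.555, -0.1473, -0.0115]
tool_rot: [0.064, 0.998, 0.0, -0.0]
ft_force: [0.2, 0.4, -0.1]
grip_width: 0.0596
grasp_force: 0.0
```

>>> move_arm(
  moves=[
    [[0, 0, 0, 0, 45], [0, 0, 0, 0, 45], [0, 0, 0, 0, 45], [0, 0, 0, 0, 45]],
  ],
)

```text
clock: 5.95
eef_pos: [0.5551, -0.1475, -0.0113]
tool_rot: [0.064, 0.998, -0.0, 0.0]
ft_force: [-1.6, -1.0, 1.6]
grip_width: 0.0385
grasp_force: 0.6
```

>>> move_arm(
  moves=[
    [[0, 0, 0, 0, 40], [0, 0, 0, 0, 36], [0, 0, 0, 0, 36]],
  ],
)

```text
clock: 6.32
eef_pos: [0.5553, -0.1477, -0.0107]
tool_rot: [0.064, 0.998, -0.0, 0.0]
ft_force: [-1.4, -0.8, 6.5]
grip_width: 0.0306
grasp_force: 2.9
```

```bash
python3 - <<'E'
from h import *
c=cam("wrist");save(c,"w3.png",(160,150,480,450),2)
E
```

```text
(no output)
```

View pics/w3.png

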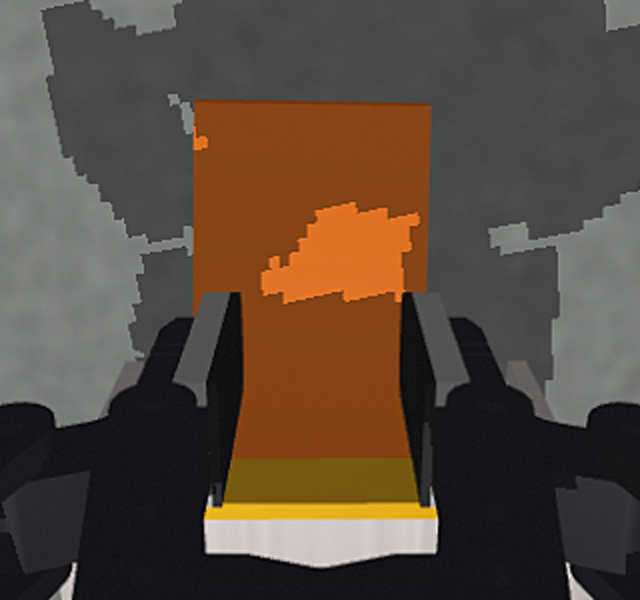

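The pads press on the top, with their tips about 25 mm behind the TCP. The grip must therefore go lower, and closer to the tip to keep the body off the hood.

>>> move_arm(
  moves=[
    [[0, 0, 0.004, 0, 70], [0, 0, 0.006, 0, 70], [-0.012, 0.001, 0.006, 0, 70], [-0.025, 0.002, 0.003, 0, 70], [-0.025, 0.002, 0, 0, 70]],
  ],
)

```text
clock: 7.0
eef_pos: [0.5281, -0.1448, -0.0119]
tool_rot: [0.064, 0.998, 0.0, -0.001]
ft_force: [-0.0, -0.3, 0.2]
grip_width: 0.0597
grasp_force: 0.0
```

>>> move_arm(
  moves=[
    [[0, 0, -0.002, 0, 70], [0, 0, -0.004, 0, 70], [0, 0, -0.006, 0, 70], [0, 0, -0.006, 0, 70]],
  ],
)

```text
clock: 7.5
eef_pos: [0.53, -0.1452, -0.0178]
tool_rot: [0.064, 0.998, 0.0, -0.0]
ft_force: [0.4, 0.6, -0.3]
grip_width: 0.0596
grasp_force: 0.0
```

>>> move_arm(
  moves=[
    [[0, 0, -0.001, 0, 70], [0, 0, -0.002, 0, 70], [0, 0, -0.003, 0, 70], [0, 0, -0.003, 0, 70]],
  ],
)

```text
clock: 8.0
eef_pos: [0.53, -0.1453, -0.0206]
tool_rot: [0.064, 0.998, 0.0, -0.0]
ft_force: [-0.2, 0.3, -0.5]
grip_width: 0.0601
grasp_force: 0.0
```

>>> move_arm(
  moves=[
    [[0, 0, 0, 0, 55], [0, 0, 0, 0, 45], [0, 0, 0, 0, 45], [0, 0, 0, 0, 45]],
  ],
)

```text
clock: 8.5
eef_pos: [0.5301, -0.1455, -0.0196]
tool_rot: [0.064, 0.998, -0.0, 0.0]
ft_force: [-2.0, 0.3, 5.8]
grip_width: 0.0406
grasp_force: 59.7
```

Gripped at about 60 N. Now I pull out along (-0.993,0.115).

>>> move_arm(
  moves=[
    [[-0.004, 0.0005, 0.001, 0, 45], [-0.011, 0.0015, 0.001, 0, 45], [-0.02, 0.0025, 0.001, 0, 45], [-0.03, 0.0035, 0.001, 0, 45], [-0.04, 0.0045, 0.001, 0, 45]],
  ],
)

```text
clock: 9.12
eef_pos: [0.4893, -0.1407, -0.0194]
tool_rot: [0.064, 0.998, -0.0, 0.0]
ft_force: [2.2, -0.4, 0.6]
grip_width: 0.0409
grasp_force: 60.3
```

```bash
python3 - <<'E'
from h import *
c=cam("wrist");save(c,"w4.png",(160,100,480,480),1.5)
E
```

```text
(no output)
```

View pics/w4.png

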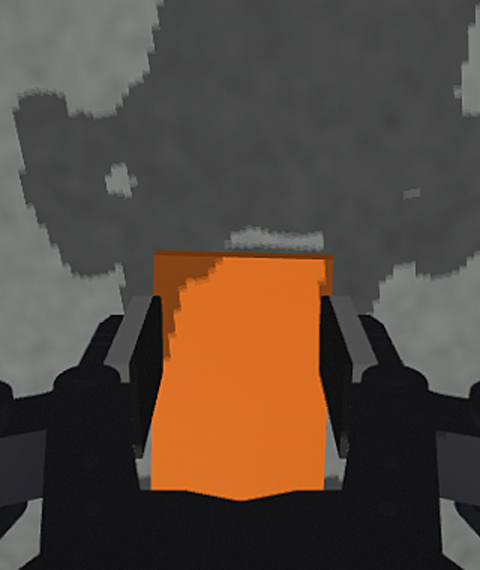

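The wedge follows: its tip edge at (243,252) now stands well clear, with the pads at its sides. I keep pulling.

>>> move_arm(
  moves=[
    [[-0.012, 0.0015, 0, 0, 45], [-0.024, 0.003, 0, 0, 45], [-0.036, 0.0045, 0, 0, 45], [-0.048, 0.006, 0, 0, 45], [-0.06, 0.0075, 0, 0, 45]],
  ],
)

```text
clock: 9.8
eef_pos: [0.4292, -0.1332, -0.0195]
tool_rot: [0.064, 0.998, -0.0, 0.0]
ft_force: [1.3, 0.4, 0.8]
grip_width: 0.0405
grasp_force: 60.4
```

>>> move_arm(
  moves=[
    [[-0.012, 0.0015, 0, 0, 45], [-0.024, 0.003, 0, 0, 45], [-0.036, 0.0045, 0, 0, 45], [-0.048, 0.006, 0, 0, 45], [-0.048, 0.006, 0, 0, 45]],
  ],
)

```text
clock: 10.42
eef_pos: [0.3798, -0.1269, -0.0195]
tool_rot: [0.064, 0.998, 0.0, -0.001]
ft_force: [-2.5, -0.1, 6.5]
grip_width: 0.0404
grasp_force: 62.9
```

>>> move_arm(
  moves=[
    [[0, 0, 0, 0, 70], [0, 0, 0, 0, 70], [0, 0, 0.02, 0, 75], [0, 0, 0.07, 0, 75], [0.01, 0, 0.12, 0, 75]],
  ],
)

```text
clock: 11.05
eef_pos: [0.3909, -0.1269, 0.1011]
tool_rot: [0.064, 0.998, 0.0, -0.001]
ft_force: [2.2, -0.7, 0.2]
grip_width: 0.0643
grasp_force: 0.0
```

>>> move_arm(
  moves=[
    [[0.01, 0, 0.03, 0, 75], [0.02, 0, 0.06, 0, 75], [0.02, 0, 0.08, 0, 75], [0.02, 0, 0.08, 0, 75]],
  ],
)

```text
clock: 11.55
eef_pos: [0.4133, -0.1276, 0.1816]
tool_rot: [0.064, 0.998, -0.0, 0.001]
ft_force: [-0.4, -0.6, -0.5]
grip_width: 0.0641
grasp_force: 0.0
```

```bash
python3 - <<'E'
from h import *
c=cam("wrist");save(c,"w5.png")
m=cv2.inRange(cv2.cvtColor(c["color"],cv2.COLOR_RGB2HSV),(4,170,70),(18,255,255))
n,l,st,ce=cv2.connectedComponentsWithStats(m)
for i in range(1,n):
    if st[i,4]>500:
        b=cv2.boxPoints(cv2.minAreaRect(cv2.findNonZero((l==i).astype(np.uint8))));print(st[i],np.c_[b,onz(c,b,.005),onz(c,b,.028)].round(3))
# panel / stop from the top camera, arm moved
t=cam("top");save(t,"top2.png",(60,130,380,370),2.4)
for z in(.17,.185,.2): print("buffer",z,onz(t,[(125,203),(121,205),(118,205)],z).round(3))
print("post top",onz(t,[(138,161)],.2).round(3))
E
```

```text
[   0    0   69   63 2635] [[-0.00e+00  0.00e+00  2.04e-01 -3.63e-01  5.00e-03  2.13e-01 -3.46e-01
   2.80e-02]
 [ 6.80e+01  0.00e+00  2.15e-01 -3.05e-01  5.00e-03  2.24e-01 -2.92e-01
   2.80e-02]
 [ 6.80e+01  6.20e+01  2.61e-01 -3.17e-01  5.00e-03  2.66e-01 -3.04e-01
   2.80e-02]
 [ 0.00e+00  6.20e+01  2.50e-01 -3.76e-01  5.00e-03  2.57e-01 -3.59e-01
   2.80e-02]]
[ 288  152   57  133 7035] [[ 2.86731e+02  2.83480e+02  4.75000e-01 -1.67000e-01  5.00000e-03
   4.67000e-01 -1.63000e-01  2.80000e-02]
 [ 2.90109e+02  1.51746e+02  3.58000e-01 -1.46000e-01  5.00000e-03
   3.57000e-01 -1.44000e-01  2.80000e-02]
 [ 3.44227e+02  1.53134e+02  3.65000e-01 -1.01000e-01  5.00000e-03
   3.63000e-01 -1.02000e-01  2.80000e-02]
 [ 3.40850e+02  2.84868e+02  4.83000e-01 -1.17000e-01  5.00000e-03
   4.74000e-01 -1.17000e-01  2.80000e-02]]
[ 455  270   56   86 2858] [[ 4.52732e+02  2.79490e+02  4.91000e-01 -1.30000e-02  5.00000e-03
   4.81000e-01 -2.00000e-02  2.80000e-02]
 [ 4.87978e+02  2.69124e+02  4.85000e-01  2.00000e-02  5.00000e-03
   4.76000e-01  1.10000e-02  2.80000e-02]
 [ 5.10987e+02  3.47357e+02  5.71000e-01  4.30000e-02  5.00000e-03
   5.56000e-01  3.20000e-02  2.80000e-02]
 [ 4.75742e+02  3.57723e+02  5.78000e-01  8.00000e-03  5.00000e-03
   5.62000e-01 -1.00000e-03  2.80000e-02]]
buffer 0.17 [[0.595 0.361 0.17 ]
 [0.591 0.37  0.17 ]
 [0.592 0.376 0.17 ]]
buffer 0.185 [[0.59  0.357 0.185]
 [0.587 0.365 0.185]
 [0.587 0.372 0.185]]
buffer 0.2 [[0.586 0.352 0.2  ]
 [0.582 0.361 0.2  ]
 [0.582 0.367 0.2  ]]
post top [[0.679 0.323 0.2  ]]
```

View pics/w5.png

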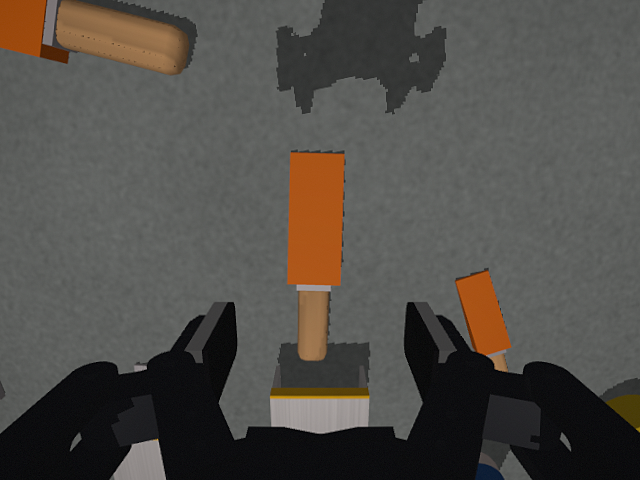

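View pics/top2.png

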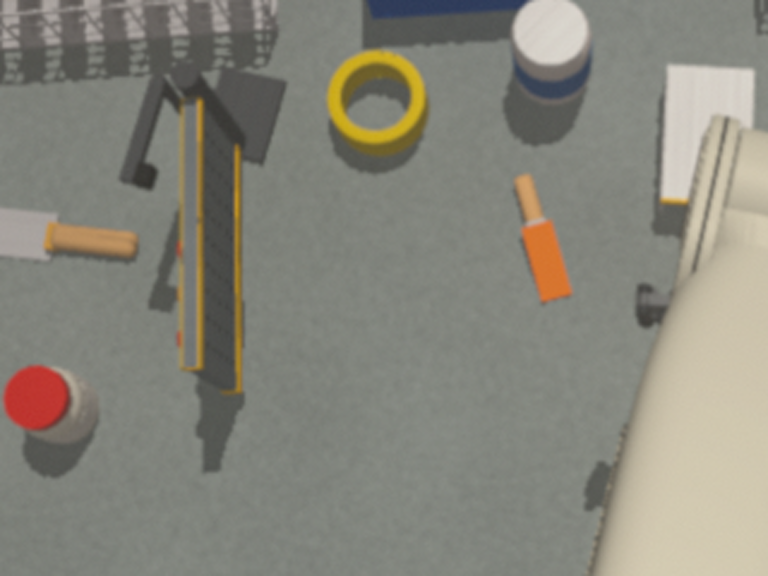

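w5 shows the wedge fully out, with its tip at (317,152), head back at (314,285) and handle end at (312,360). This gives yaw 171.4° and handle middle (0.510,-0.146). top2 shows the panel from (192,95) to (190,370), the stop buffer at (145,175), and the base plate tilted about 0.3 rad. Closed yaw offset is about 0.25–0.3 rad. I grasp the handle next.

>>> move_arm(
  moves=[
    [[0.03, -0.006, 0, -1.3, 75], [0.06, -0.012, -0.02, -1.3, 75], [0.09, -0.018, -0.06, -1.3, 75], [0.097, -0.018, -0.11, -1.3, 75], [0.097, -0.018, -0.15, -1.3, 75]],
  ],
)

```text
clock: 12.28
eef_pos: [0.5075, -0.1447, 0.0267]
tool_rot: [0.075, 0.997, 0.0, -0.002]
ft_force: [-0.5, 1.0, 0.0]
grip_width: 0.0645
grasp_force: 0.0
```

>>> move_arm(
  moves=[
    [[0, 0, -0.02, 0, 75], [0, 0, -0.041, 0, 75], [0, 0, -0.041, 0, 60], [0, 0, -0.041, 0, 20], [0, 0, -0.041, 0, 20]],
  ],
)

```text
clock: 12.9
eef_pos: [0.5094, -0.1455, -0.0097]
tool_rot: [0.075, 0.997, -0.0, 0.001]
ft_force: [-0.7, -0.2, -1.6]
grip_width: 0.0264
grasp_force: 61.1
```

>>> move_arm(
  moves=[
    [[0, 0, 0, 0, 20], [0, 0, 0, 0, 20]],
  ],
)

```text
clock: 13.15
eef_pos: [0.5095, -0.1455, -0.0099]
tool_rot: [0.075, 0.997, -0.0, 0.001]
ft_force: [-0.8, 0.1, 0.2]
grip_width: 0.0259
grasp_force: 61.3
```

>>> move_arm(
  moves=[
    [[0, 0, 0.02, 0, 20], [-0.01, 0.01, 0.05, 0, 20], [-0.02, 0.03, 0.08, -8, 20], [-0.03, 0.055, 0.09, -16, 20], [-0.04, 0.08, 0.09, -24, 20]],
  ],
)

```text
clock: 13.78
eef_pos: [0.4697, -0.0647, 0.0808]
tool_rot: [0.284, 0.959, 0.0, 0.001]
ft_force: [-0.8, -0.6, -2.1]
grip_width: 0.0263
grasp_force: 61.0
```

>>> move_arm(
  moves=[
    [[-0.005, 0.025, 0, -8, 20], [-0.01, 0.05, 0, -16, 20], [-0.015, 0.075, 0, -24, 20], [-0.02, 0.1, 0, -32, 20], [-0.025, 0.12, 0, -40, 20]],
  ],
)

```text
clock: 14.4
eef_pos: [0.4436, 0.0557, 0.0795]
tool_rot: [0.594, 0.804, 0.0, -0.0]
ft_force: [0.9, 1.2, -1.6]
grip_width: 0.0261
grasp_force: 61.0
```

>>> move_arm(
  moves=[
    [[-0.005, 0.02, 0, -8, 20], [-0.01, 0.04, 0, -16, 20], [-0.015, 0.06, 0, -24, 20], [-0.015, 0.07, 0, -33, 20], [-0.015, 0.07, -0.02, -33, 20]],
  ],
)

```text
clock: 15.02
eef_pos: [0.4305, 0.126, 0.0606]
tool_rot: [0.797, 0.605, 0.002, 0.001]
ft_force: [-0.3, -0.9, -2.3]
grip_width: 0.0259
grasp_force: 61.0
```

```bash
python3 - <<'E'
from h import *
c=cam("wrist");t=cam("top")
im=np.hstack([cv2.resize(c["color"],(400,300)),cv2.resize(t["color"][130:370,60:380],(400,300))]);cv2.imwrite("pics/w6.png",im[...,::-1])
o=monitor.get_obs();print(o["eef_pos"],np.degrees(R.from_quat(o["tool_rot"]).as_euler("xyz")),o["joint_pos"].round(2))
m=cv2.inRange(cv2.cvtColor(c["color"],cv2.COLOR_RGB2HSV),(4,170,70),(18,255,255))
n,l,st,ce=cv2.connectedComponentsWithStats(m)
z=o["eef_pos"][2]+.0099
for i in range(1,n):
    if st[i,4]>800:
        b=cv2.boxPoints(cv2.minAreaRect(cv2.findNonZero((l==i).astype(np.uint8))));print(st[i],np.c_[b,onz(c,b,z+.005)].round(3))
E
```

```text
[0.42693787 0.12442749 0.05790622] [-1.79791251e+02  1.27198589e-01  7.43889702e+01] [ 0.28  0.26 -0.38  0.93  0.    2.13]
[  247     0   140   229 31321] [[ 2.46362e+02  8.00000e-03  4.37000e-01  2.44000e-01  7.30000e-02]
 [ 3.84293e+02 -1.65400e+00  4.84000e-01  2.32000e-01  7.30000e-02]
 [ 3.87042e+02  2.26518e+02  4.66000e-01  1.51000e-01  7.30000e-02]
 [ 2.49111e+02  2.28179e+02  4.12000e-01  1.65000e-01  7.30000e-02]]
[ 486  328   93   63 3270] [[4.85905e+02 3.56793e+02 4.95000e-01 8.00000e-02 7.30000e-02]
 [5.57389e+02 3.24030e+02 5.29000e-01 8.70000e-02 7.30000e-02]
 [5.81819e+02 3.77333e+02 5.38000e-01 5.60000e-02 7.30000e-02]
 [5.10336e+02 4.10096e+02 5.03000e-01 4.80000e-02 7.30000e-02]]
```

View pics/w6.png

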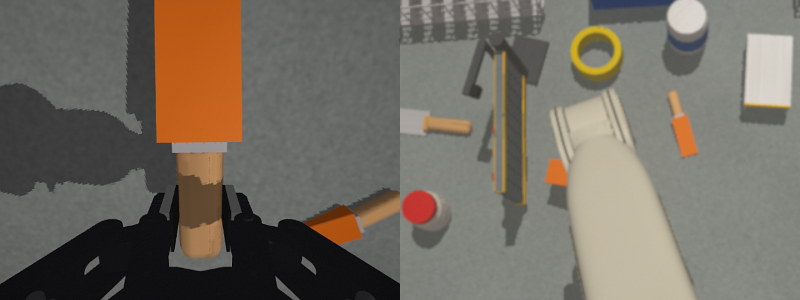

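The left half shows the wedge held straight by its handle. The right half (top view) shows its tip at (555,172), about 35 mm short of the panel. I set it to the counter height and slide it in.

>>> move_arm(
  moves=[
    [[0, 0, -0.025, 0, 20], [0, 0, -0.05, 0, 20], [0, 0, -0.062, 0, 20], [0, 0, -0.066, 0, 20], [0, 0, -0.066, 0, 20]],
  ],
)

```text
clock: 15.75
eef_pos: [0.4294, 0.1248, -0.0061]
tool_rot: [0.797, 0.604, 0.0, 0.0]
ft_force: [-0.1, 0.3, -2.0]
grip_width: 0.0259
grasp_force: 60.9
```

>>> move_arm(
  moves=[
    [[0.0027, 0.0096, 0, 0, 20], [0.0054, 0.0193, 0, 0, 20], [0.008, 0.029, 0, 0, 20], [0.0107, 0.0385, 0, 0, 20], [0.0134, 0.048, 0, 0, 20]],
  ],
)

```text
clock: 16.38
eef_pos: [0.4426, 0.1736, -0.0065]
tool_rot: [0.797, 0.604, -0.0, -0.0]
ft_force: [-0.3, 0.0, -2.6]
grip_width: 0.0266
grasp_force: 60.9
```

>>> move_arm(
  moves=[
    [[0, 0, -0.003, 0, 20], [0.0027, 0.0096, -0.003, 0, 20], [0.0054, 0.0193, -0.003, 0, 20], [0.008, 0.029, -0.003, 0, 20], [0.0107, 0.0385, -0.003, 0, 20]],
  ],
)

```text
clock: 17.0
eef_pos: [0.4533, 0.2121, -0.0096]
tool_rot: [0.797, 0.604, 0.0, -0.0]
ft_force: [-0.0, 0.3, -2.3]
grip_width: 0.0261
grasp_force: 61.0
```

>>> move_arm(
  moves=[
    [[0.0016, 0.0058, 0, 0, 20], [0.0032, 0.0115, 0, 0, 20], [0.0048, 0.0173, 0, 0, 20], [0.0064, 0.0231, 0, 0, 20], [0.008, 0.029, 0, 0, 20]],
  ],
)

```text
clock: 17.62
eef_pos: [0.4608, 0.2404, -0.0097]
tool_rot: [0.797, 0.604, -0.0, -0.0]
ft_force: [-1.1, -1.3, -1.2]
grip_width: 0.0265
grasp_force: 61.1
```

```bash
python3 - <<'E'
from h import *
t=cam("top");save(t,"top3.png",(60,130,260,330),3)
E
```

```text
(no output)
```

View pics/top3.png

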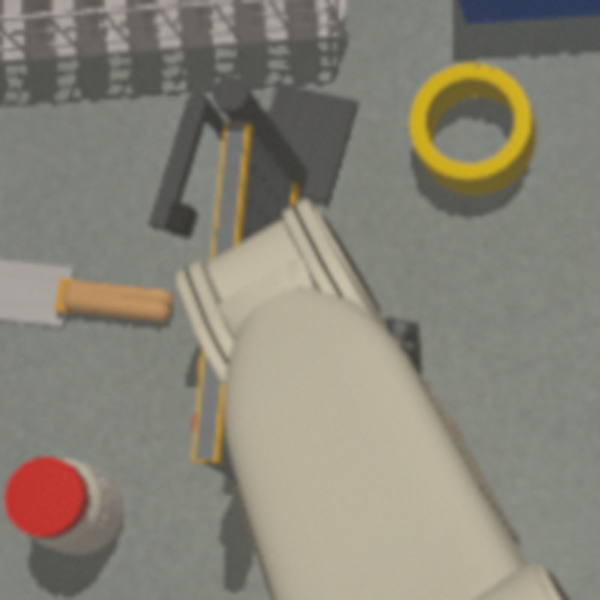

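The panel is now being pushed home at (205,460), with about 13 mm left at the buffer (180,218). The wrist camera sits 70 mm ahead of the tool on the panel's side, so I let go, turn the gripper half round, and retake the handle before driving the wedge in. I've now viewed 11 pictures, one over the limit, so I'll work by numbers from here.

>>> move_arm(
  moves=[
    [[0, 0, 0, 0, 55], [0, 0, 0, 0, 55], [0, 0, 0.03, 0, 55], [-0.005, -0.02, 0.07, 0, 60], [-0.008, -0.029, 0.1, 10, 60]],
  ],
)

```text
clock: 18.3
eef_pos: [0.4537, 0.2108, 0.0924]
tool_rot: [0.74, 0.673, 0.001, 0.0]
ft_force: [-0.0, -0.7, 0.2]
grip_width: 0.0511
grasp_force: 0.0
```

>>> move_arm(
  moves=[
    [[0, 0, 0, 10, 60], [0, 0, 0, 20, 60], [0, 0, 0, 30, 60], [0, 0, 0, 40, 60], [0, 0, 0, 50, 60]],
  ],
)

```text
clock: 18.92
eef_pos: [0.4536, 0.2113, 0.091]
tool_rot: [0.386, 0.923, 0.001, 0.0]
ft_force: [0.3, -0.8, 0.1]
grip_width: 0.0511
grasp_force: 0.0
```

>>> move_arm(
  moves=[
    [[0, 0, 0, 10, 60], [0, 0, 0, 20, 60], [0, 0, 0, 30, 60], [0, 0, 0, 40, 60], [0, 0, 0, 50, 60]],
  ],
)

```text
clock: 19.55
eef_pos: [0.4536, 0.2113, 0.091]
tool_rot: [-0.041, 0.999, 0.0, 0.001]
ft_force: [-1.0, 0.9, -0.1]
grip_width: 0.0511
grasp_force: 0.0
```

>>> move_arm(
  moves=[
    [[0, 0, 0, 10, 60], [0, 0, 0, 20, 60], [0, 0, 0, 30, 60], [0, 0, 0, 40, 60], [0, 0, 0, 50, 60]],
  ],
)

```text
clock: 20.18
eef_pos: [0.4536, 0.2113, 0.091]
tool_rot: [-0.459, 0.888, 0.0, 0.001]
ft_force: [-0.5, 0.8, 0.7]
grip_width: 0.051
grasp_force: 0.0
```

>>> move_arm(
  moves=[
    [[0, 0, 0, 10, 60], [0, 0, 0, 20, 60], [0, 0, 0, 20, 60]],
  ],
)

```text
clock: 20.55
eef_pos: [0.4535, 0.2113, 0.0909]
tool_rot: [-0.603, 0.798, -0.0, 0.001]
ft_force: [0.0, -0.5, 0.3]
grip_width: 0.0511
grasp_force: 0.0
```

```bash
python3 - <<'E'
from h import *
o=monitor.get_obs();c=cam("wrist");print(o["eef_pos"],np.degrees(R.from_quat(o["tool_rot"]).as_euler("xyz")),o["joint_pos"].round(2))
h=cv2.cvtColor(c["color"],cv2.COLOR_RGB2HSV)
for nm,lo,hi,z in(("or",(4,190,70),(11,255,255),.02),("wood",(8,80,80),(18,185,255),.02)):
    m=cv2.inRange(h,lo,hi);n,l,st,ce=cv2.connectedComponentsWithStats(m)
    for i in range(1,n):
        if st[i,4]>500:
            b=cv2.boxPoints(cv2.minAreaRect(cv2.findNonZero((l==i).astype(np.uint8))));print(nm,st[i],np.c_[b,onz(c,b,z)].round(3).tolist())
cv2.imwrite("pics/w7.png",c["color"][...,::-1])
E
```

```text
[0.45349414 0.21126352 0.09087073] [-1.79955657e+02  4.37818386e-02 -1.05790516e+02] [ 0.44  0.32 -0.2   1.05  0.   -0.86]
wood [   0    0   46   35 1003] [[0.0, 34.0, 0.596, 0.039, 0.02], [0.0, 0.0, 0.588, 0.022, 0.02], [45.0, 0.0, 0.562, 0.031, 0.02], [45.0, 34.0, 0.569, 0.048, 0.02]]
wood [ 298  229   45  115 4715] [[298.0, 229.0, 0.464, 0.196, 0.02], [342.0, 229.0, 0.438, 0.203, 0.02], [342.0, 343.0, 0.458, 0.28, 0.02], [298.0, 343.0, 0.486, 0.272, 0.02]]
```

The handle is where I left it, at (0.461,0.239). I retake it.

>>> move_arm(
  moves=[
    [[0.0075, 0.028, -0.02, 0, 60], [0.0075, 0.028, -0.06, 0, 60], [0.0075, 0.028, -0.09, 0, 60], [0.0075, 0.028, -0.1, 0, 60], [0.0075, 0.028, -0.1, 0, 20]],
  ],
)

```text
clock: 21.22
eef_pos: [0.4605, 0.2391, -0.0096]
tool_rot: [-0.604, 0.797, 0.0, -0.0]
ft_force: [-0.0, 0.1, 0.7]
grip_width: 0.0342
grasp_force: 0.0
```

>>> move_arm(
  moves=[
    [[0, 0, 0, 0, 20], [0, 0, 0, 0, 20], [0, 0, 0, 0, 20], [0.0013, 0.0048, 0, 0, 20], [0.0026, 0.0096, 0, 0, 20]],
  ],
)

```text
clock: 21.85
eef_pos: [0.4626, 0.246, -0.0087]
tool_rot: [-0.604, 0.797, -0.002, -0.002]
ft_force: [-2.7, -9.2, 8.9]
grip_width: 0.0259
grasp_force: 60.2
```

>>> move_arm(
  moves=[
    [[0.0008, 0.0029, 0, 0, 20], [0.0016, 0.0058, 0, 0, 20], [0.0024, 0.0087, 0, 0, 20], [0.0032, 0.0115, 0, 0, 20]],
  ],
)

```text
clock: 22.35
eef_pos: [0.4658, 0.2576, -0.0087]
tool_rot: [-0.604, 0.797, -0.002, -0.002]
ft_force: [-3.5, -8.4, 9.1]
grip_width: 0.0263
grasp_force: 60.2
```

```bash
cat > pan.py <<'E'
from h import *
t=cam("top");hs=cv2.cvtColor(t["color"],cv2.COLOR_RGB2HSV)
m=cv2.inRange(hs,(17,110,70),(34,255,255));m[:155]=0;m[310:]=0;m[:,:100]=0;m[:,172:]=0
n,l,st,ce=cv2.connectedComponentsWithStats(m)
for i in range(1,n):
    if st[i,4]>12:
        ys,xs=np.where(l==i);a=[np.median(xs[ys<=ys.min()+2]),ys.min()];b=[np.median(xs[ys>=ys.max()-2]),ys.max()]
        P=onz(t,[a,b],.182);print(st[i],P[:,:2].round(3).tolist(),"ang",round(float(np.arctan2(P[1,1]-P[0,1],P[0,0]-P[1,0])),3))
o=monitor.get_obs();print(o["eef_pos"],o["ft_force"])
E
python3 pan.py
```

```text
[135 171   8  33  85] [[0.662, 0.322], [0.59, 0.333]] ang 0.158
[156 192   3   8  19] [[0.611, 0.287], [0.596, 0.288]] ang 0.084
[116 262   8  22  52] [[0.461, 0.362], [0.416, 0.371]] ang 0.197
[ 0.46601022  0.25817462 -0.00866198] [-2.20047139 -5.59735648  7.61377793]
```

>>> move_arm(
  moves=[
    [[0.0005, 0.0019, 0.0008, 0, 20], [0.0013, 0.0048, 0.0008, 0, 20], [0.0021, 0.0077, 0.0008, 0, 20], [0.0027, 0.0096, 0.0008, 0, 20], [0.0027, 0.0096, 0.0008, 0, 20]],
  ],
)

```text
clock: 23.02
eef_pos: [0.4692, 0.2699, -0.0086]
tool_rot: [-0.604, 0.797, -0.0, -0.0]
ft_force: [-2.2, -4.0, 4.1]
grip_width: 0.0259
grasp_force: 59.6
```

```bash
python3 pan.py
```

```text
[133 171  10  29  74] [[0.662, 0.322], [0.599, 0.338]] ang 0.247
[154 192   5  13  34] [[0.611, 0.287], [0.585, 0.293]] ang 0.215
[109 258  10  25  61] [[0.47, 0.373], [0.419, 0.386]] ang 0.253
[ 0.46918548  0.26984244 -0.00858462] [-2.02024002 -4.47202622  3.30395861]
```

>>> move_arm(
  moves=[
    [[0.0005, 0.0019, 0, 0, 20], [0.0011, 0.0039, 0, 0, 20], [0.0016, 0.0058, 0, 0, 20], [0.0016, 0.0058, 0, 0, 20]],
  ],
)

```text
clock: 23.58
eef_pos: [0.4708, 0.2755, -0.0086]
tool_rot: [-0.604, 0.797, -0.0, -0.0]
ft_force: [-2.8, -3.8, 4.4]
grip_width: 0.026
grasp_force: 59.7
```

```bash
python3 pan.py
```

```text
[134 171   9  24  61] [[0.662, 0.322], [0.61, 0.336]] ang 0.277
[152 192   6  15  40] [[0.612, 0.289], [0.58, 0.296]] ang 0.221
[105 257  11  25  64] [[0.473, 0.38], [0.422, 0.395]] ang 0.292
[ 0.47077623  0.27551758 -0.00858338] [-2.22244867 -5.32409708  3.68248351]
```

>>> move_arm(
  moves=[
    [[0.0005, 0.0019, 0, 0, 20], [0.0011, 0.0039, 0, 0, 20], [0.0016, 0.0058, 0, 0, 20], [0.0016, 0.0058, 0, 0, 20]],
  ],
)

```text
clock: 24.12
eef_pos: [0.4707, 0.276, -0.0086]
tool_rot: [-0.603, 0.798, -0.003, -0.004]
ft_force: [-5.4, -16.7, 13.3]
grip_width: 0.0262
grasp_force: 60.7
```

```bash
python3 pan.py
```

```text
[135 171   8  21  53] [[0.662, 0.323], [0.617, 0.334]] ang 0.246
[152 192   6  17  45] [[0.612, 0.289], [0.576, 0.296]] ang 0.195
[105 263   9  19  47] [[0.46, 0.384], [0.422, 0.395]] ang 0.279
[ 0.47072559  0.27602835 -0.00862109] [ -4.73007943 -17.53202628  12.8811662 ]
```

>>> move_arm(
  moves=[
    [[0.0005, 0.0019, 0, 0, 20], [0.0008, 0.0029, 0, 0, 20], [0.0008, 0.0029, 0, 0, 20]],
  ],
)

```text
clock: 24.55
eef_pos: [0.4706, 0.2761, -0.0086]
tool_rot: [-0.603, 0.798, -0.005, -0.006]
ft_force: [-6.6, -23.8, 18.1]
grip_width: 0.0261
grasp_force: 61.2
```

Jammed: the wedge stopped under 24 N while the panel stays put. I ease off, release, and clear.

>>> move_arm(
  moves=[
    [[-0.0008, -0.0029, 0, 0, 20], [-0.0016, -0.0058, 0, 0, 20], [-0.0016, -0.0058, 0, 0, 35], [-0.0016, -0.0058, 0, 0, 50], [-0.0016, -0.0058, 0, 0, 55]],
  ],
)

```text
clock: 25.18
eef_pos: [0.472, 0.2796, -0.0086]
tool_rot: [-0.604, 0.797, 0.0, 0.001]
ft_force: [-0.3, 1.1, 0.0]
grip_width: 0.0469
grasp_force: 0.0
```

>>> move_arm(
  moves=[
    [[0, 0, 0.01, 0, 55], [0, 0, 0.04, 0, 55], [-0.005, -0.02, 0.08, 0, 55], [-0.02, -0.06, 0.12, 0, 55], [-0.03, -0.1, 0.15, 0, 55]],
  ],
)

```text
clock: 25.8
eef_pos: [0.4418, 0.1783, 0.1438]
tool_rot: [-0.605, 0.796, -0.0, 0.001]
ft_force: [1.3, -0.1, 0.3]
grip_width: 0.0468
grasp_force: 0.0
```

>>> move_arm(
  moves=[
    [[0, -0.05, 0.02, 0, 55], [0, -0.1, 0.04, 0, 55], [0, -0.15, 0.05, 0, 55], [0, -0.2, 0.05, 0, 55], [0, -0.25, 0.05, 0, 55]],
  ],
)

```text
clock: 26.42
eef_pos: [0.4419, -0.0728, 0.1925]
tool_rot: [-0.604, 0.797, -0.001, 0.001]
ft_force: [1.0, 0.3, 0.1]
grip_width: 0.0468
grasp_force: 0.0
```

```bash
python3 pan.py; python3 - <<'E'
from h import *
for n in("top","scene"):
    t=cam(n);h=cv2.cvtColor(t["color"],cv2.COLOR_RGB2HSV)
    m=cv2.inRange(h,(4,170,60),(11,255,255));k,l,st,ce=cv2.connectedComponentsWithStats(m)
    for i in range(1,k):
        if st[i,4]>60:
            b=cv2.boxPoints(cv2.minAreaRect(cv2.findNonZero((l==i).astype(np.uint8))));print(n,st[i],onz(t,b,.022)[:,:2].round(3).tolist())
E
```

```text
[105 171  38 111 317] [[0.662, 0.322], [0.422, 0.395]] ang 0.296
[123 192  35 100 344] [[0.612, 0.289], [0.398, 0.353]] ang 0.292
[112 224   6  15  27] [[0.545, 0.375], [0.515, 0.384]] ang 0.281
[ 0.44172035 -0.07814868  0.19240739] [ 0.04448275 -4.28461044  0.34260405]
```

```bash
python3 -c "
from workcell import job;print(job.job_done())"
```

```text
the job is handed in; nothing more can be done
None
```

The panel looks fully home: it measured 0.296 rad from the world x axis, against about 0.30 for the stand's base plate. The wedge stopped moving at about 24 N and I let go and backed off. I handed the job in at about 26.5 s; it returned no verdict, and I viewed 11 pictures, one over the limit of 10.

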